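Laundrette brush back in the drying mug

ROBOT

A 7-joint arm with a two-finger parallel gripper is mounted at the origin on the work surface. World frame = base frame: x ahead of the robot, y to its left, z up, the work surface at z = 0. Lengths are in m, angles in rad, forces in N, time in s.
With the tool pointing down it reaches from about 0.35 to 0.9 m from the base axis. Payload 8.1 kg.
Tool frame: the origin (TCP) lies at the very end of the fingers, on their centre line; the grasp point (between the pads) lies 19 mm behind it; z points along the fingers, y is the direction in which the jaws open and shut (so a half turn about z gives the same grasp; the last joint's range is limited). The gripper opens to 92 mm and grips with 3 to 60 N. Pads are 19 mm wide; open, the fingers measure 130 mm over their backs; the gripper's body (75 mm by 190 mm) begins 47 mm behind the grasp point.
Start: joints at [1.177, 0.434, 0.025, 1.573, -0.012, 1.134, -0.075], TCP at [0.179, -0.599, 0.192] pointing down, gripper open.
Joint ranges: [-2.62, 2.62], [-0.44, 2.09], [-1.27, 1.32], [0.08, 2.57], [-1.32, 4.46], [0.12, 2], [-2.74, 2.74]. Speed limits (rad/s): [2.22, 2.22, 3.01, 3.01, 3.14, 3.14, 3.14].

INTERFACE

Orientations are given as a rotation vector (axis times angle).
In Python, from cell import observe, get_image, sign_off gives the robot as it stands.
- The arm moves only by the tool arm_command, never from a script. Its argument "deltas" is a list of rows, each an object with "xyz": the shift along the tool's x, y, z in cm, a list of three; "turn": the turn about the tool's z in degrees; "jaw": the closure in counts, from 0 (fully open) to 255 (shut). A call has 1 to 5 rows; each row is the pose to reach, as a shift and turn from the pose measured when the call began, along the tool's axes at that moment; what a row does not reach only later rows make up. A row lasts 1/12 s, in which the tool goes at most 41.7 mm and 7.16 degrees, less where a joint would pass 70% of its speed; a pose out of reach is approached as far as the arm can. A call with a gripper value outside its range is refused whole. The fingers move at their own pace and stop on an object; "force" is the grip in N (left out, the last holds). Time passes only in rows, so rows that repeat a pose let the fingers close. It gives the time, the measured TCP pose, the force and the opening at its end, in the units of the state.
- observe(): the state, without advancing time (a new reading comes with each control period).
- get_image(name): name is "side" or "top"; returns a dict with "frame" (384x512x3 uint8, red, green, blue), "depth" (384x512 float32, m along the optical axis (not along the pixel's ray), 0 where there is no reading), "camera_matrix" (3x3 intrinsics, pixels), "cam_to_world" (4x4, takes a point from camera to world coordinates). Camera axes: x right, y up, looking along -z (the intrinsics and any distortion apply to the point x, -y, -z); pixel columns grow to the right and rows downward; lengths in m; the calibration is good to about 2 mm. A picture is of the moment at which its call begins.
- sign_off(): hands the job in, once; it reports no verdict.
The state is a dict: "clock": time; "joints": joint angles; "dq": joint speeds; "joint_efforts": joint torques, N m; "position": TCP position; "ee_rot": TCP orientation; "force": force on the tool from outside, world axes, zero at the start; "ft_torque": the same for the moment, N m; "width": opening from 0.0 (shut) to 1.0 (fully open).
Only numpy, scipy, OpenCV 4.12 (cv2) and the standard library are available. Lean on these libraries where they do the work, as an engineer would, in place of code of your own. Each camera call takes 0.05 s, during which the arm holds its last target.

TASK

Take the long brush out of the wooden stand and lower it, bristles down, into the tall mug with the handle: keep hold of it until its bristles are close to the bottom of the mug, then let go, so that it rests leaning against the rim on the side where the mug's handle is. Leave the mug upright, and leave the short brush and the scraper standing in the stand.

Things in the scene. Friction and masses are not known exactly. Their poses are not given: they have to be found in the camera images.
- brush_mid (a point): Half-way point of the long brush, the tallest of the three tools upright in the wooden stand. 215 mm long, round: a stiff white bristle head 22 mm across and 45 mm high, above it a straight wooden handle 14 mm across. The point lies on the axis, 107.5 mm from both ends; z points from bristles to handle end (up at the start). About 60 g; foot 10 mm above the table, 2 mm of play in its hole.
- mug: Tall white ceramic mug with a handle: 110 mm high, 80 mm across, 72 mm inside at the mouth, inner floor 5 mm above its underside. Loose, about 0.6 kg. Origin: centre of its underside, z up; the handle sticks out along its +y axis to about 75 mm from the axis, below the rim. (The like tumbler without a handle is not used.)
- short_brush: Short brush, of the same look as the long one but 150 mm tall, in another hole of the stand. Origin: its foot. Stays there. The stand is a fixed wooden block 190 x 60 mm, 50 mm high, with three holes 24 mm across and 40 mm deep in one straight row, 60 mm apart; each holds one tool, in any order.
- scraper: Scraper, upright in another hole of the stand: wooden handle 22 mm across and 110 mm high, above it a flat steel blade 45 mm wide (along its y axis), 3 mm thick, up to 168 mm. Origin: its foot. Stays there. The line from the scraper to the short brush is the line of the stand's row.
Not all that is in view belongs to the job. Leave any blue or purple look-alike of the scraper alone.

How it is judged:
By the outcome, as a careful person would: the job done as asked, in the order asked, and still so for the second after the job is handed in, with the robot touching nothing.
It also fails if it takes over 42 s, if anything falls off the work surface, if the arm or the gripper's body presses on something with over 40 N, if the wrist force passes 120 N, or if a joint passes its speed limit or range.

## Working session

There is one attempt and no reset: what is moved stays moved. The work goes in short steps, Python scripts to look and compute and a tool call to move; the robot and the scene stay as the last step left them, time stands still between calls to the robot, and variables do not carry over. Pictures are saved under pics/ and viewed, and the job is handed in when it is done.

Besides the shell and the picture viewer there is one more tool, called after "Request:" as name([rows], argument=value, ...), one row to a line, values as JSON. arm_command: Moves the arm, as the interface text tells. Its arguments: {"type":"object","properties":{"deltas":{"type":"array","items":{"type":"object","properties":{"xyz":{"type":"array","items":{"type":"number"}},"turn":{"type":"number"},"jaw":{"type":"number"}}}},"force":{"type":"number"}},"required":["deltas"]}

```bash
mkdir -p pics; cat > h.py <<'E'
import numpy as np,cv2
from cell import observe,get_image
def snap(name,fn):
    d=get_image(name); np.savez(''+fn+'.npz',**d); cv2.imwrite('pics/'+fn+'.png',d['frame'][:,:,::-1]); return d
def load(fn): return dict(np.load(''+fn+'.npz'))
def pt(d,u,v,z=None):
    K=d['camera_matrix'];T=d['cam_to_world']
    if z is None: z=d['depth'][int(v),int(u)]
    p=np.array([(u-K[0,2])/K[0,0]*z,-(v-K[1,2])/K[1,1]*z,-z,1]); return (T@p)[:3]
def atz(d,u,v,h):
    a=pt(d,u,v,0);b=pt(d,u,v,1);return a+(b-a)*(h-a[2])/(b[2]-a[2])
def proj(d,p):
    K=d['camera_matrix'];T=np.linalg.inv(d['cam_to_world']);q=T@np.r_[p,1]
    return K[0,0]*q[0]/-q[2]+K[0,2], K[1,1]*-q[1]/-q[2]+K[1,2]
def crop(fn,x0,y0,x1,y1,s,out):
    im=cv2.imread('pics/'+fn+'.png')[y0:y1,x0:x1]
    cv2.imwrite('pics/'+out+'.png',cv2.resize(im,None,fx=s,fy=s,interpolation=cv2.INTER_CUBIC))
E
python3 - <<'E'
from h import *
for n in('side','top'):
    d=snap(n,n+'0');print(n,d['camera_matrix'],d['cam_to_world'].round(3))
print(observe())
E
```

```text
side [[350.55887626   0.         250.8250605 ]
 [  0.         350.55887626 191.60359108]
 [  0.           0.           1.        ]] [[ 0.515  0.495 -0.7   -0.046]
 [-0.857  0.287 -0.428 -0.408]
 [-0.011  0.82   0.572  0.599]
 [ 0.     0.     0.     1.   ]]
top [[452.67618554   0.         252.63129568]
 [  0.         452.67618554 193.97379176]
 [  0.           0.           1.        ]] [[-0.009  0.999 -0.046  0.498]
 [-1.    -0.01  -0.026 -0.043]
 [-0.027  0.046  0.999  1.245]
 [ 0.     0.     0.     1.   ]]
{'clock': 0.1, 'joints': array([ 1.17742557,  0.43517317,  0.02501351,  1.57399925, -0.0116093 ,
        1.13400507, -0.07512643]), 'dq': array([-0.00057086,  0.00078022,  0.00065678, -0.00230605,  0.00080783,
        0.00102827,  0.00212172]), 'joint_efforts': array([ 4.59757081e-03, -6.69125748e+01,  9.89601351e-01, -3.15143287e+01,
       -6.02474366e-02,  3.75128200e-02,  3.40740530e-05]), 'position': array([ 0.17896121, -0.59830015,  0.19121427]), 'ee_rot': array([-3.10709750e+00, -4.54720716e-01,  5.42758700e-04]), 'force': array([0.54134601, 0.48149761, 0.37757797]), 'ft_torque': array([ 0.00987313, -0.02115556, -0.01196283]), 'width': 1.000129226810589}
```

View pics/side0.png

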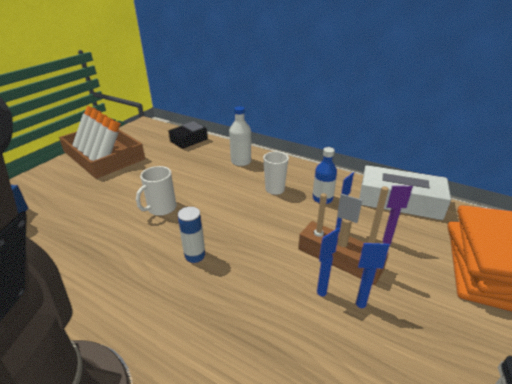

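View pics/top0.png

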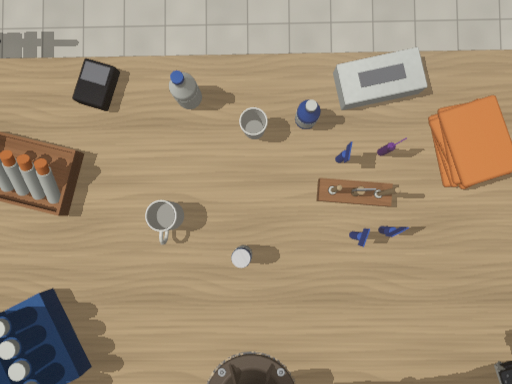

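The side view shows the stand at about (340,250) with the short brush, scraper and long brush from left to right. Blue and purple look-alikes stand around it, and the mug is at (157,190). In the top view the stand is at (357,192) and the mug at (162,216), its handle pointing down towards the base.

```bash
python3 - <<'E'
from h import *
crop('top0',300,130,430,250,6,'ct'); crop('side0',290,140,420,320,4.2,'cs') ; crop('top0',130,185,210,255,7,'cm')
d=load('top0')
Z=d['depth']; 
# tall pts
for z0,z1 in((.2,.24),(.155,.175),(.14,.152),(.09,.125)):
    vv,uu=np.nonzero(Z>0); P=np.array([pt(d,u,v) for u,v in zip(uu,vv)]); m=(P[:,2]>z0)&(P[:,2]<z1)&(uu>120)&(uu<430)&(vv>70)&(vv<260)
    img=np.zeros(Z.shape,np.uint8); img[vv[m],uu[m]]=1
    n,L,s,c=cv2.connectedComponentsWithStats(img)
    for i in range(1,n):
        q=m&(L[vv,uu]==i); print(z0,s[i],c[i].round(1),P[q].mean(0).round(4))
E
```

```text
0.2 [392 187   9   6  47] [395.8 189.4] [ 0.5518 -0.3379  0.22  ]
0.155 [175  78  10   8  25] [180.8  83. ] [0.8195 0.1584 0.1626]
0.155 [306  99  11  12 105] [310.9 104.5] [ 0.7625 -0.1568  0.1601]
0.155 [389 137  18  11  25] [397.5 142. ] [ 0.6675 -0.3597  0.1679]
0.155 [347 141   6  19  40] [349.4 150. ] [ 0.6501 -0.2459  0.1659]
0.155 [336 184   6   6  28] [338.6 186.8] [ 0.5627 -0.2199  0.1594]
0.155 [355 188   3   2   3] [356.  188.7] [ 0.5572 -0.2588  0.1713]
0.155 [365 189  10   1  10] [369.5 189. ] [ 0.5562 -0.2913  0.168 ]
0.155 [386 188   5   6  13] [387.8 190.9] [ 0.5513 -0.3349  0.1658]
0.155 [390 227  19  10  44] [398.8 231.3] [ 0.4558 -0.3586  0.1649]
0.155 [361 228   9  19  49] [365.4 236.8] [ 0.4434 -0.28    0.1653]
0.14 [172  76  17  16  82] [181.4  84.6] [0.8207 0.1601 0.1447]
0.14 [179  91   1   1   1] [179.  91.] [0.8061 0.1669 0.1403]
0.14 [305 104   1   1   1] [305. 104.] [ 0.7667 -0.1436  0.1485]
0.14 [305 106   1   2   2] [305.  106.5] [ 0.7606 -0.1436  0.1481]
0.14 [306 109   2   2   2] [306.5 109.5] [ 0.7533 -0.1471  0.1476]
0.14 [310 111   2   1   2] [310.
[... 1704 characters left out ...]
9   3  14] [359.4 186.7] [ 0.565  -0.2782  0.1167]
0.09 [379 189   6   6  21] [381.4 192.1] [ 0.5515 -0.3346  0.1078]
0.09 [352 190   1   1   1] [352. 190.] [ 0.5566 -0.2584  0.1244]
0.09 [354 190  14   5  36] [359.8 192. ] [ 0.5519 -0.2792  0.1156]
0.09 [369 190   1   1   1] [369. 190.] [ 0.5562 -0.3003  0.1234]
0.09 [145 199  33  41 284] [160.4 217.1] [0.4938 0.2216 0.1043]
0.09 [385 226  17  10  61] [391.1 229.4] [ 0.4584 -0.3558  0.11  ]
0.09 [355 228  10  17  65] [359.  235.4] [ 0.4441 -0.2763  0.1105]
0.09 [159 240   1   1   1] [159. 240.] [0.4354 0.2281 0.091 ]
0.09 [232 246  20  14  44] [243.8 250. ] [0.4102 0.0104 0.1125]
0.09 [231 255   1   1   1] [231. 255.] [0.3987 0.0418 0.1208]
```

View pics/ct.png

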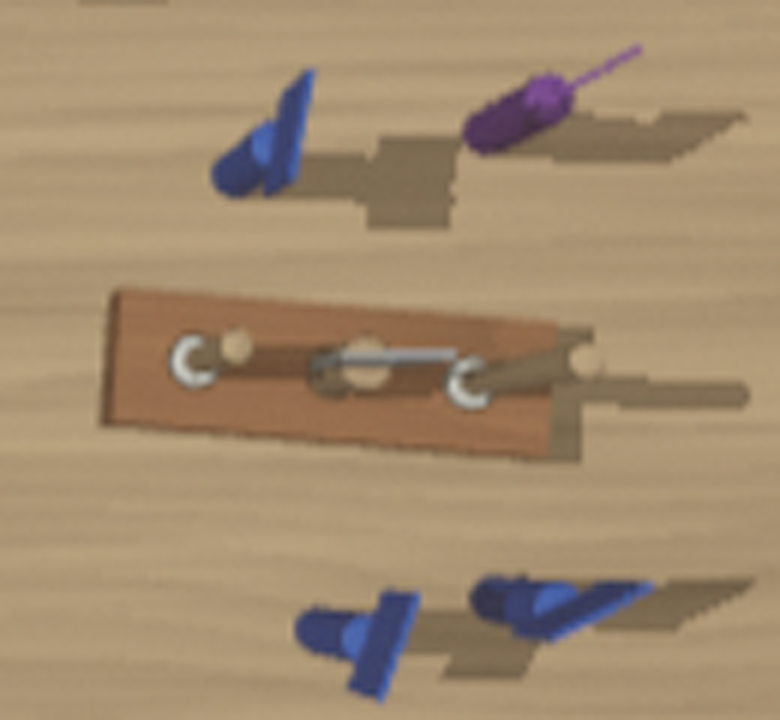

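View pics/cs.png

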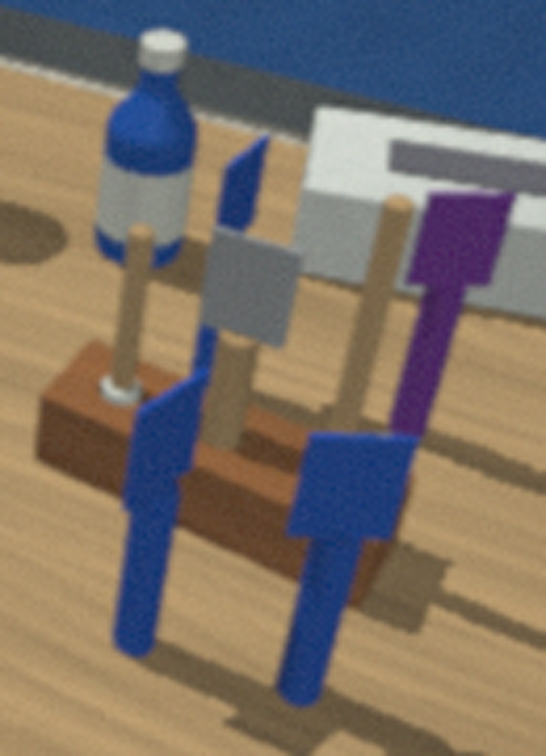

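View pics/cm.png

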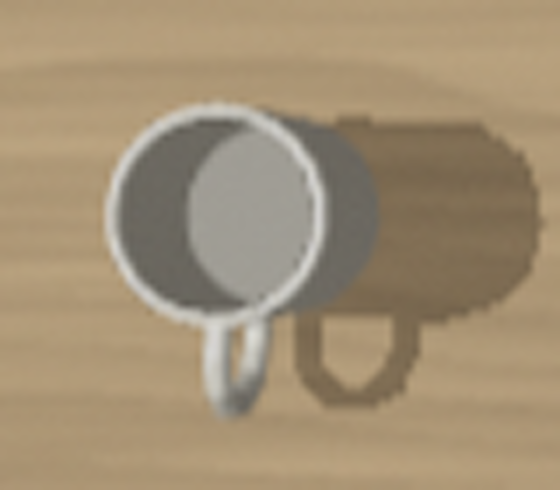

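```bash
python3 - <<'E'
from h import *
from scipy.spatial.transform import Rotation as Ro
d=load('top0');s=load('side0')
print('brush top (top)',atz(d,397.2,189.6,.225).round(4),'foot/bristle',atz(d,300+468/6-.5,130+383/6-.5,.055).round(4))
c=lambda x,y:(290+x/4.2-.4,140+y/4.2-.4)
print('brush top (side)',atz(s,*c(398,203),.225).round(4))
print('short top',atz(d,300+236/6-.5,130+346/6-.5,.16).round(4),'scr',atz(d,300+400/6,130+353/6,.178).round(4))
m=lambda x,y:(130+x/7-.5,185+y/7-.5)
C=atz(d,*m(216,215),.11);print('rim c',C.round(4),[ (atz(d,*m(*q),.11)-C).round(4) for q in((106,215),(327,215),(216,102),(216,326))])
for z in(.05,.07,.09):print('handle tip',z,(atz(d,*m(237,412),z)-C).round(4))
Z=d['depth']
for x,y in((237,405),(212,330),(260,325),(237,395),(245,210)):
  u,v=m(x,y);print(pt(d,round(u),round(v)).round(4))
o=observe();R=Ro.from_rotvec(o['ee_rot']).as_matrix();print(R.round(3))
r=atz(d,397.2,189.6,.225)-o['position'];print('tool delta',R.T@r)
E
```

```text
brush top (top) [ 0.5511 -0.3397  0.225 ] foot/bristle [ 0.5508 -0.3379  0.055 ]
brush top (side) [ 0.5486 -0.339   0.225 ]
short top [ 0.5618 -0.2204  0.16  ] scr [ 0.5561 -0.2824  0.178 ]
rim c [0.4986 0.2203 0.11  ] [array([0.0003, 0.0399, 0.    ]), array([-0.0004, -0.0402,  0.    ]), array([0.0407, 0.    , 0.    ]), array([-0.0399, -0.    ,  0.    ])]
handle tip 0.05 [-0.0744  0.0059 -0.06  ]
handle tip 0.07 [-0.0731  0.0014 -0.04  ]
handle tip 0.09 [-0.0719 -0.0031 -0.02  ]
[0.4292 0.2218 0.0734]
[0.4559 0.2247 0.0949]
[0.4561 0.2207 0.0307]
[0.432  0.2209 0.0774]
[0.502  0.234  0.0075]
[[ 0.958  0.287 -0.001]
 [ 0.287 -0.958  0.001]
 [-0.    -0.001 -1.   ]]
tool delta [ 0.43067433 -0.14115065 -0.03364369]
```

Request:
arm_command([
  {"xyz":[3,-1,-3],"turn":-6,"jaw":0},
  {"xyz":[6.5,-2.2,-5.5],"turn":-12,"jaw":0},
  {"xyz":[10,-3.3,-6.4],"turn":-18,"jaw":0},
  {"xyz":[13.5,-4.5,-6.4],"turn":-25,"jaw":0},
  {"xyz":[17,-5.6,-6.4],"turn":-32,"jaw":0},
], force=20)

```text
clock: 0.52
position: [0.3275, -0.4949, 0.2563]
ee_rot: [2.859, 1.303, 0.001]
force: [0.3, -0.8, -0.4]
width: 0.997
```

```bash
cat >> h.py <<'E'
from scipy.spatial.transform import Rotation as Ro
def go(x,y,z,yaw=None):
    o=observe();R=Ro.from_rotvec(o['ee_rot']).as_matrix()
    d=R.T@(np.array([x,y,z])-o['position'])*100
    yw=np.degrees(np.arctan2(R[1,1],R[0,1]))
    print('clock',round(o['clock'],2),'pos',o['position'].round(4),'yaw',yw.round(1),'F',o['force'].round(1),'w',round(o['width'],3),'zaxis',R[:,2].round(3),'j7',o['joints'][6].round(2))
    print('delta cm',d.round(2),'turn',None if yaw is None else round((yw-yaw+180)%360-180,1))
E
python3 -c "
from h import *
go(.55,-.339,.255,-5)"
```

```text
clock 0.52 pos [ 0.3275 -0.4949  0.2563] yaw -41.0 F [ 0.3 -0.8 -0.4] w 0.997 zaxis [ 0.001  0.    -1.   ] j7 0.13
delta cm [26.37  6.56  0.14] turn -36.0
```

Request:
arm_command([
  {"xyz":[4,1,0],"turn":-6,"jaw":0},
  {"xyz":[8,2,0],"turn":-12,"jaw":0},
  {"xyz":[12,3,0],"turn":-18,"jaw":0},
  {"xyz":[16,4,0],"turn":-24,"jaw":0},
  {"xyz":[20,5,0],"turn":-30,"jaw":0},
])

```text
clock: 0.93
position: [0.4976, -0.3753, 0.2562]
ee_rot: [-2.419, -2.004, -0.0]
force: [0.6, -0.5, -0.4]
width: 1.001
```

```bash
python3 -c "
from h import *
go(.55,-.339,.255,-5)"
```

```text
clock 0.93 pos [ 0.4976 -0.3753  0.2562] yaw -10.7 F [ 0.6 -0.5 -0.4] w 1.001 zaxis [ 0.  0. -1.] j7 0.26
delta cm [4.54 4.47 0.12] turn -5.7
```

Request:
arm_command([
  {"xyz":[2.5,2.5,0],"turn":-4,"jaw":0},
  {"xyz":[4.5,4.5,0.1],"turn":-5.7,"jaw":0},
  {"xyz":[4.5,4.5,0.1],"turn":-5.7,"jaw":0},
  {"xyz":[4.5,4.5,0.1],"turn":-5.7,"jaw":0},
])

```text
clock: 1.27
position: [0.5513, -0.3374, 0.2542]
ee_rot: [-2.312, -2.125, -0.001]
force: [-0.8, -0.6, -0.2]
width: 1.005
```

```bash
python3 -c "
from h import *
go(.55,-.339,.176,-5)
snap('side','side1');crop('side1',270,60,430,280,2.7,'cs1')"
```

```text
clock 1.27 pos [ 0.5513 -0.3374  0.2542] yaw -4.8 F [-0.8 -0.6 -0.2] w 1.005 zaxis [-0.001  0.002 -1.   ] j7 0.26
delta cm [-0.19 -0.11  7.82] turn 0.2
```

View pics/cs1.png

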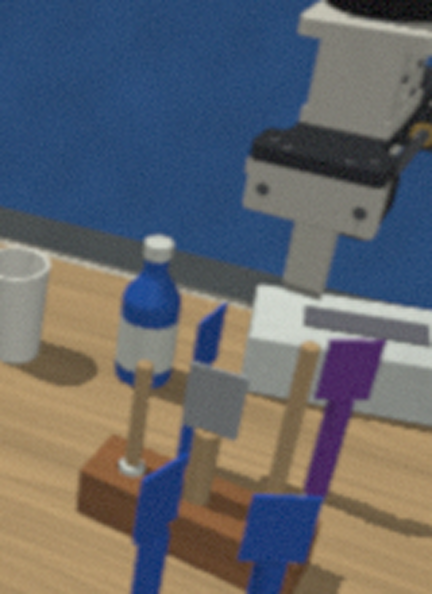

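The side crop shows the open gripper just above the long brush: the visible finger tip is at (305,290) and the brush top at (310,345). It is clear of the scraper and the look-alikes.

Request:
arm_command([
  {"xyz":[-0.1,-0.1,2.5],"turn":0,"jaw":0},
  {"xyz":[-0.1,-0.1,5.5],"turn":0,"jaw":0},
  {"xyz":[-0.1,-0.1,7.5],"turn":0,"jaw":0},
  {"xyz":[-0.1,-0.1,7.7],"turn":0,"jaw":0},
  {"xyz":[-0.1,-0.1,7.7],"turn":0,"jaw":120},
])

```text
clock: 1.73
position: [0.5468, -0.3413, 0.1766]
ee_rot: [-2.316, -2.117, 0.003]
force: [-0.3, -0.3, -0.2]
width: 0.961
```

Request:
arm_command([
  {"xyz":[0,0,0],"turn":0,"jaw":255},
  {"xyz":[0,0,0],"turn":0,"jaw":255},
  {"xyz":[0,0,0],"turn":0,"jaw":255},
  {"xyz":[0,0,0],"turn":0,"jaw":255},
  {"xyz":[0,0,0],"turn":0,"jaw":255},
])

```text
clock: 2.15
position: [0.5472, -0.3414, 0.1774]
ee_rot: [-2.317, -2.118, 0.003]
force: [-0.8, -0.2, 0.1]
width: 0.612
```

```bash
python3 -c "
from h import *
go(.55,-.339,.37,-5)
snap('side','side2');crop('side2',270,60,430,280,2.7,'cs2')"
```

```text
clock 2.15 pos [ 0.5472 -0.3414  0.1774] yaw -5.1 F [-0.8 -0.2  0.1] w 0.612 zaxis [-0.003  0.    -1.   ] j7 0.24
delta cm [  0.27   0.2  -19.26] turn -0.1
```

View pics/cs2.png

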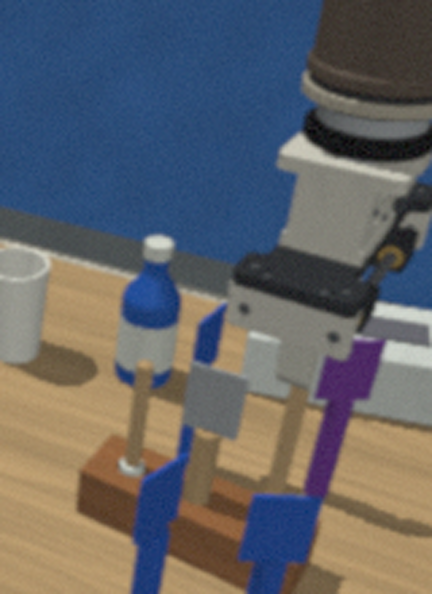

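The crop shows the gripper around the brush handle at (290,400), still closing. I'll correct the 3 mm offset while it closes.

Request:
arm_command([
  {"xyz":[0.25,0.2,0],"turn":0,"jaw":255},
  {"xyz":[0.25,0.2,0],"turn":0,"jaw":255},
  {"xyz":[0.25,0.2,0],"turn":0,"jaw":255},
  {"xyz":[0.25,0.2,0],"turn":0,"jaw":255},
])

```text
clock: 2.53
position: [0.5494, -0.3389, 0.1772]
ee_rot: [-2.316, -2.118, 0.003]
force: [-0.4, -0.2, 0.3]
width: 0.281
```

Request:
arm_command([
  {"xyz":[0,0,0],"turn":0,"jaw":255},
  {"xyz":[0,0,0],"turn":0,"jaw":255},
  {"xyz":[0,0,0],"turn":0,"jaw":255},
  {"xyz":[0,0,0],"turn":0,"jaw":255},
])

```text
clock: 2.87
position: [0.5494, -0.3389, 0.1771]
ee_rot: [-2.316, -2.118, 0.003]
force: [0.4, 0.3, -0.3]
width: 0.137
```

```bash
python3 -c "
from h import *
go(.55,-.339,.37,-5)"
```

```text
clock 2.87 pos [ 0.5494 -0.3389  0.1771] yaw -5.1 F [ 0.4  0.3 -0.3] w 0.137 zaxis [-0.003  0.001 -1.   ] j7 0.23
delta cm [ 1.000e-02 -0.000e+00 -1.929e+01] turn -0.1
```

Request:
arm_command([
  {"xyz":[0,0,-0.7],"turn":0,"jaw":255},
  {"xyz":[0,0,-2],"turn":0,"jaw":255},
  {"xyz":[0,0,-4],"turn":0,"jaw":255},
  {"xyz":[0,0,-6.5],"turn":0,"jaw":255},
  {"xyz":[0,0,-8.5],"turn":0,"jaw":255},
])

```text
clock: 3.28
position: [0.5497, -0.3389, 0.2642]
ee_rot: [-2.317, -2.119, 0.002]
force: [-0.6, -0.3, -0.5]
width: 0.139
```

```bash
python3 -c "
from h import *
go(.55,-.339,.375,-5)
snap('side','side3');crop('side3',270,0,430,280,2.1,'cs3')"
```

```text
clock 3.28 pos [ 0.5497 -0.3389  0.2642] yaw -5.1 F [-0.6 -0.3 -0.5] w 0.139 zaxis [-0.003  0.001 -1.   ] j7 0.26
delta cm [ -0.    -0.   -11.08] turn -0.1
```

View pics/cs3.png

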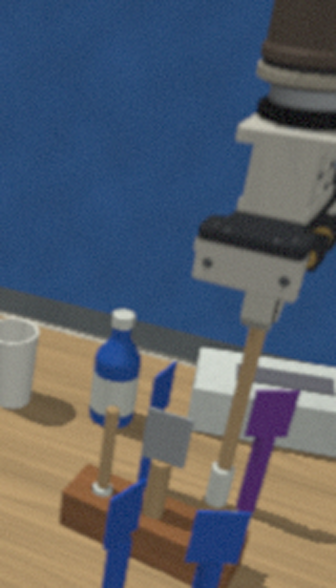

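The brush is held and clear of its hole, bristles at (217,485), and the other two tools are still standing. Next I raise it further and turn.

Request:
arm_command([
  {"xyz":[0,0,-3],"turn":0,"jaw":255},
  {"xyz":[0,0,-6],"turn":-6,"jaw":255},
  {"xyz":[0,0,-9],"turn":-12,"jaw":255},
  {"xyz":[0,0,-11.5],"turn":-18,"jaw":255},
  {"xyz":[0,0,-12],"turn":-24,"jaw":255},
])

```text
clock: 3.75
position: [0.5522, -0.3396, 0.3941]
ee_rot: [1.815, 2.552, 0.002]
force: [-0.6, 0.5, 0.9]
width: 0.143
```

```bash
python3 -c "
from h import *
go(.512,.22,.385,90)"
```

```text
clock 3.75 pos [ 0.5522 -0.3396  0.3941] yaw 19.2 F [-0.6  0.5  0.9] w 0.143 zaxis [ 0.009 -0.005 -1.   ] j7 0.67
delta cm [54.18 14.56  0.58] turn -70.8
```

Request:
arm_command([
  {"xyz":[2.5,0.7,0],"turn":-5,"jaw":255},
  {"xyz":[6,1.6,0],"turn":-10,"jaw":255},
  {"xyz":[9.5,2.5,0.2],"turn":-15,"jaw":255},
  {"xyz":[13,3.5,0.3],"turn":-20,"jaw":255},
  {"xyz":[16.5,4.4,0.4],"turn":-25,"jaw":255},
])

```text
clock: 4.17
position: [0.5392, -0.1676, 0.3894]
ee_rot: [1.213, 2.886, -0.002]
force: [1.4, -0.6, 0.1]
width: 0.148
```

```bash
python3 -c "
from h import *
go(.512,.22,.385,90)"
```

```text
clock 4.17 pos [ 0.5392 -0.1676  0.3894] yaw 44.4 F [ 1.4 -0.6  0.1] w 0.148 zaxis [ 0.009 -0.006 -1.   ] j7 0.84
delta cm [29.6  25.17  0.2 ] turn -45.6
```

Request:
arm_command([
  {"xyz":[2.7,2.3,0],"turn":-5,"jaw":255},
  {"xyz":[5.4,4.6,0],"turn":-10,"jaw":255},
  {"xyz":[8.1,6.9,0],"turn":-15,"jaw":255},
  {"xyz":[10.8,9.2,0],"turn":-20,"jaw":255},
  {"xyz":[13.5,11.5,0],"turn":-25,"jaw":255},
])

```text
clock: 4.58
position: [0.5263, 0.0109, 0.3889]
ee_rot: [0.554, 3.081, -0.006]
force: [0.2, 0.6, -1.7]
width: 0.144
```

```bash
python3 -c "
from h import *
go(.512,.22,.36,90)"
```

```text
clock 4.58 pos [0.5263 0.0109 0.3889] yaw 69.6 F [ 0.2  0.6 -1.7] w 0.144 zaxis [ 0.01  -0.006 -1.   ] j7 0.93
delta cm [ 8.65 19.11  2.75] turn -20.4
```

Request:
arm_command([
  {"xyz":[1.6,3.5,0.5],"turn":-5,"jaw":255},
  {"xyz":[3.2,7,1],"turn":-10,"jaw":255},
  {"xyz":[4.8,10.5,1.5],"turn":-15,"jaw":255},
  {"xyz":[6.4,14,2],"turn":-20,"jaw":255},
  {"xyz":[7.6,16.8,2.7],"turn":-20.4,"jaw":255},
])

```text
clock: 5.0
position: [0.5128, 0.1979, 0.3614]
ee_rot: [-0.012, 3.13, -0.008]
force: [0.0, 0.2, -1.1]
width: 0.14
```

```bash
python3 -c "
from h import *
go(.512,.22,.36,90)"
```

```text
clock 5.0 pos [0.5128 0.1979 0.3614] yaw 90.4 F [ 0.   0.2 -1.1] w 0.14 zaxis [ 0.011 -0.005 -1.   ] j7 0.88
delta cm [0.07 2.21 0.13] turn 0.4
```

Request:
arm_command([
  {"xyz":[0,1.5,0.1],"turn":0.4,"jaw":255},
  {"xyz":[0,2.2,0.1],"turn":0.4,"jaw":255},
  {"xyz":[0,2.2,0.1],"turn":0.4,"jaw":255},
  {"xyz":[0,2.2,0.1],"turn":0.4,"jaw":255},
])

```text
clock: 5.33
position: [0.5131, 0.2188, 0.3605]
ee_rot: [-0.0, 3.13, -0.009]
force: [0.1, -0.4, -0.7]
width: 0.144
```

```bash
python3 -c "
from h import *
go(.512,.22,.296,90)
snap('side','side4');crop('side4',80,20,260,270,2.2,'cs4')
snap('top','top4');crop('top4',80,100,280,280,3,'ct4')"
```

```text
clock 5.33 pos [0.5131 0.2188 0.3605] yaw 90.0 F [ 0.1 -0.4 -0.7] w 0.144 zaxis [ 0.012 -0.006 -1.   ] j7 0.83
delta cm [0.19 0.15 6.45] turn 0.0
```

View pics/cs4.png

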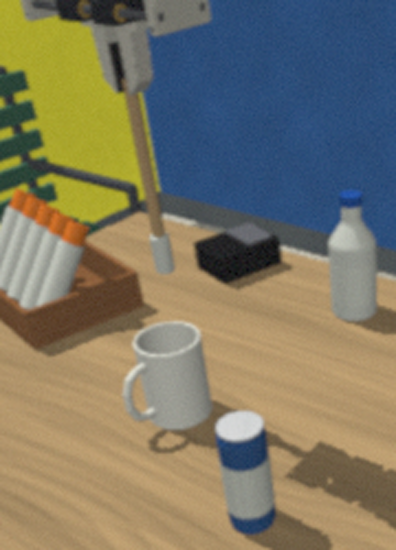

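View pics/ct4.png

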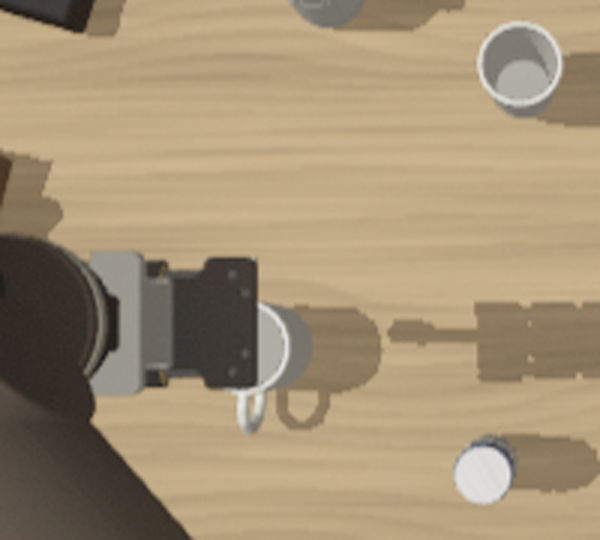

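The brush hangs well clear of the mug, bristle foot at (164,270) in the side crop, with the mug rim at (168,340). I'll measure the brush axis from depth.

```bash
python3 -c "
from h import *
d=load('side4')
for x,y in((131,100),(142,160),(155,228),(160,240),(163,262)):
  u,v=80+x/2.2-.3,20+y/2.2-.3
  for k in(0,1):
    print((x,y),pt(d,round(u)+k,round(v)).round(4))
print(proj(d,[.513,.219,.194]),80+164/2.2,20+270/2.2)
"
```

```text
(131, 100) [0.5081 0.2169 0.3883]
(131, 100) [0.5095 0.2153 0.3881]
(142, 160) [0.5072 0.2162 0.3278]
(142, 160) [0.5061 0.2117 0.3289]
(155, 228) [0.5085 0.217  0.2503]
(155, 228) [0.5121 0.2176 0.2488]
(160, 240) [0.5068 0.2121 0.2362]
(160, 240) [0.5122 0.2145 0.2335]
(163, 262) [0.5086 0.2136 0.208 ]
(163, 262) [0.5105 0.2122 0.2075]
(np.float64(154.59342421688115), np.float64(142.8392897054481)) 154.54545454545453 142.72727272727272
```

Request:
arm_command([
  {"xyz":[0.1,0.1,2],"turn":0,"jaw":255},
  {"xyz":[0.2,0.1,4],"turn":0,"jaw":255},
  {"xyz":[0.2,0.1,6.5],"turn":0,"jaw":255},
  {"xyz":[0.2,0.1,9],"turn":0,"jaw":255},
  {"xyz":[0.2,0.1,10],"turn":0,"jaw":255},
])

```text
clock: 5.85
position: [0.5123, 0.2153, 0.2577]
ee_rot: [0.008, 3.133, -0.013]
force: [-0.3, -0.1, -1.0]
width: 0.142
```

```bash
python3 -c "
from h import *
go(.512,.22,.18,90)
snap('side','side5');crop('side5',80,20,260,270,2.2,'cs5')"
```

```text
clock 5.85 pos [0.5123 0.2153 0.2577] yaw 89.7 F [-0.3 -0.1 -1. ] w 0.142 zaxis [ 0.009 -0.009 -1.   ] j7 0.78
delta cm [0.1  0.54 7.76] turn -0.3
```

View pics/cs5.png

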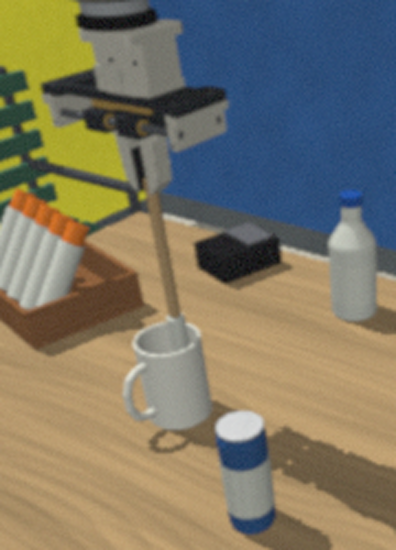

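The bristles have entered the mouth at (176,320), and the mug is undisturbed.

Request:
arm_command([
  {"xyz":[0.1,0.3,1.5],"turn":0,"jaw":255},
  {"xyz":[0.1,0.5,3.5],"turn":0,"jaw":255},
  {"xyz":[0.1,0.5,5.5],"turn":0,"jaw":255},
  {"xyz":[0.1,0.5,7],"turn":0,"jaw":255},
  {"xyz":[0.1,0.5,7.2],"turn":0,"jaw":255},
])

```text
clock: 6.32
position: [0.5114, 0.2181, 0.1838]
ee_rot: [0.01, 3.136, -0.016]
force: [0.5, -1.8, -1.3]
width: 0.142
```

```bash
python3 -c "
from h import *
go(.51,.22,.173,90)"
```

```text
clock 6.32 pos [0.5114 0.2181 0.1838] yaw 89.6 F [ 0.5 -1.8 -1.3] w 0.142 zaxis [ 0.006 -0.01  -1.   ] j7 0.72
delta cm [0.14 0.21 1.08] turn -0.4
```

Request:
arm_command([
  {"xyz":[0.1,0.2,0.5],"turn":0,"jaw":255},
  {"xyz":[0.1,0.2,0.8],"turn":0,"jaw":255},
  {"xyz":[0.1,0.2,1.1],"turn":0,"jaw":255},
  {"xyz":[0.1,0.2,1.1],"turn":0,"jaw":255},
], force=6)

```text
clock: 6.65
position: [0.5107, 0.22, 0.1731]
ee_rot: [0.01, 3.135, -0.016]
force: [-0.3, 0.2, -0.3]
width: 0.151
```

```bash
python3 -c "
from h import *
go(.51,.22,.171,90)"
```

```text
clock 6.65 pos [0.5107 0.22   0.1731] yaw 89.6 F [-0.3  0.2 -0.3] w 0.151 zaxis [ 0.006 -0.01  -1.   ] j7 0.7
delta cm [0.07 0.   0.21] turn -0.4
```

Request:
arm_command([
  {"xyz":[0,0,0.2],"turn":0,"jaw":255},
  {"xyz":[0.7,0,0.3],"turn":0,"jaw":255},
  {"xyz":[1.5,0,0.35],"turn":0,"jaw":255},
  {"xyz":[2.3,0,0.4],"turn":0,"jaw":255},
  {"xyz":[3,0,0.5],"turn":0,"jaw":255},
], force=4)

```text
clock: 7.07
position: [0.4798, 0.2205, 0.1684]
ee_rot: [0.009, 3.135, -0.016]
force: [-0.9, 0.1, 5.3]
width: 0.15
```

```bash
python3 -c "
from h import *
go(.45,.22,.165,90)
snap('side','side6');crop('side6',80,60,230,240,3,'cs6')"
```

```text
clock 7.07 pos [0.4798 0.2205 0.1684] yaw 89.7 F [-0.9  0.1  5.3] w 0.15 zaxis [ 0.007 -0.01  -1.   ] j7 0.68
delta cm [ 2.99 -0.07  0.32] turn -0.3
```

View pics/cs6.png

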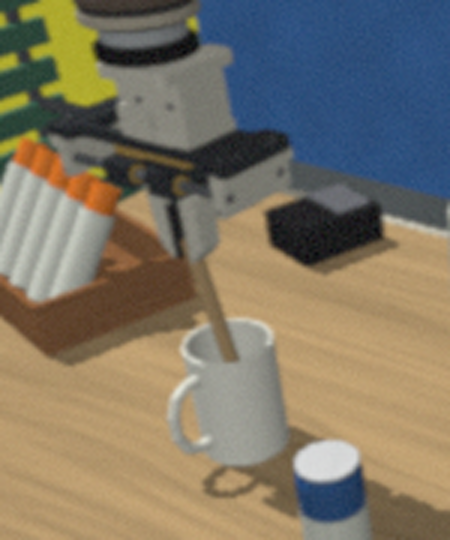

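The brush now leans towards the handle side, its handle crossing the mouth from (200,270) to (230,355), and the mug is upright. I'll carry the lean on.

Request:
arm_command([
  {"xyz":[0.7,0,0],"turn":0,"jaw":255},
  {"xyz":[1.4,0,0.1],"turn":0,"jaw":255},
  {"xyz":[2.1,0,0.3],"turn":0,"jaw":255},
  {"xyz":[2.6,0,0.5],"turn":0,"jaw":255},
  {"xyz":[2.6,0,0.5],"turn":0,"jaw":255},
])

```text
clock: 7.53
position: [0.4509, 0.2208, 0.1628]
ee_rot: [0.005, 3.136, -0.017]
force: [-0.8, 0.5, 4.3]
width: 0.146
```

```bash
python3 -c "
from h import *
go(.44,.22,.16,90)
snap('side','side7');crop('side7',80,60,230,240,3,'cs7')
snap('top','top7');crop('top7',100,160,240,270,5,'ct7')"
```

```text
clock 7.53 pos [0.4509 0.2208 0.1628] yaw 89.8 F [-0.8  0.5  4.3] w 0.146 zaxis [ 0.005 -0.011 -1.   ] j7 0.66
delta cm [ 1.09 -0.08  0.28] turn -0.2
```

View pics/cs7.png

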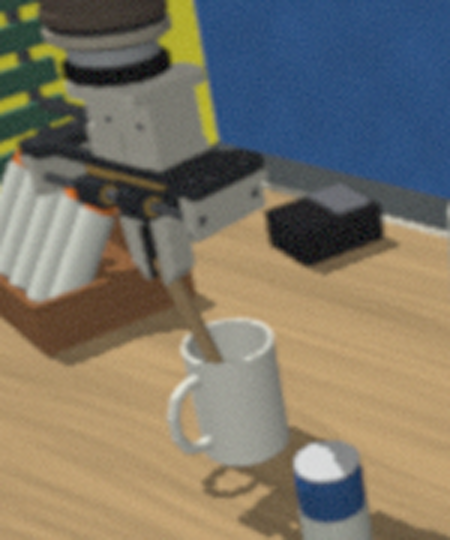

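View pics/ct7.png

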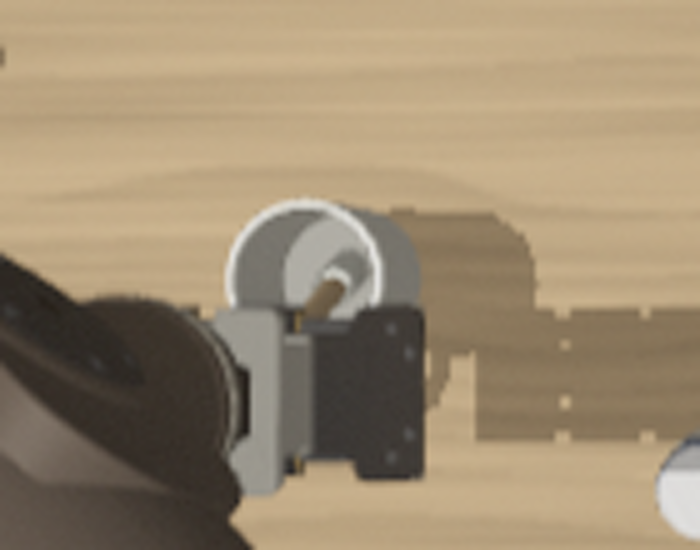

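The brush leans well towards the handle side and the mug has not moved. I'll go 1 cm more to meet the rim.

Request:
arm_command([
  {"xyz":[0.5,0,0.1],"turn":0,"jaw":255},
  {"xyz":[1,0,0.2],"turn":0,"jaw":255},
  {"xyz":[1.2,0,0.3],"turn":0,"jaw":255},
  {"xyz":[1.2,0,0.3],"turn":0,"jaw":255},
])

```text
clock: 7.97
position: [0.4397, 0.2207, 0.1598]
ee_rot: [0.006, 3.136, -0.017]
force: [-0.7, 1.4, 2.8]
width: 0.148
```

```bash
python3 -c "
from h import *
go(.44,.22,.16,90)
d=snap('side','side8');crop('side8',80,60,230,240,3,'cs8')"
```

```text
clock 7.97 pos [0.4397 0.2207 0.1598] yaw 89.8 F [-0.7  1.4  2.8] w 0.148 zaxis [ 0.006 -0.011 -1.   ] j7 0.65
delta cm [-0.03 -0.07 -0.01] turn -0.2
```

View pics/cs8.png

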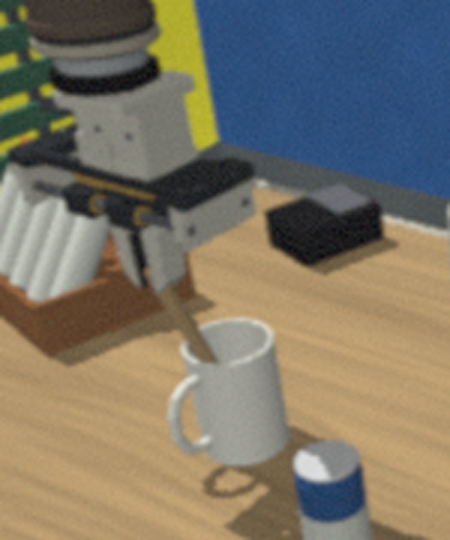

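The handle is at the rim on the handle side. I'll open now.

Request:
arm_command([
  {"xyz":[0,0,0],"turn":0,"jaw":100},
  {"xyz":[0,0,0],"turn":0,"jaw":100},
  {"xyz":[0,0,0],"turn":0,"jaw":100},
  {"xyz":[0,0,0],"turn":0,"jaw":100},
  {"xyz":[0,0,0],"turn":0,"jaw":100},
])

```text
clock: 8.43
position: [0.4401, 0.2206, 0.1599]
ee_rot: [0.007, 3.136, -0.017]
force: [-0.3, 0.6, 0.7]
width: 0.463
```

```bash
python3 -c "
from h import *
go(.44,.22,.30,90)
d=snap('side','side9');crop('side9',80,60,230,240,3,'cs9')"
```

```text
clock 8.43 pos [0.4401 0.2206 0.1599] yaw 89.8 F [-0.3  0.6  0.7] w 0.463 zaxis [ 0.006 -0.011 -1.   ] j7 0.65
delta cm [ -0.07  -0.21 -14.01] turn -0.2
```

View pics/cs9.png

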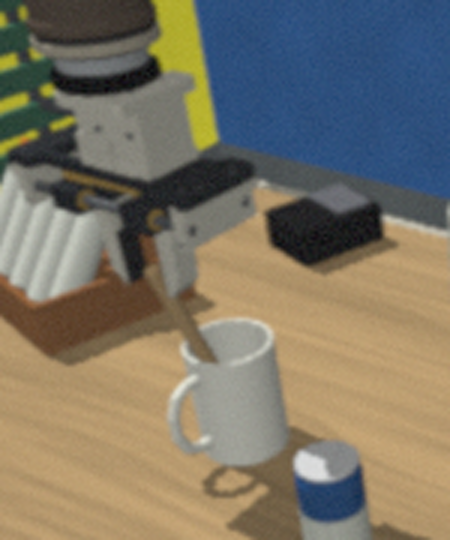

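The jaws are open and the brush stays leaning at (205,350). I'll open them fully and go straight up.

Request:
arm_command([
  {"xyz":[0,0,0],"turn":0,"jaw":30},
  {"xyz":[0,0,0],"turn":0,"jaw":30},
  {"xyz":[0,-0.1,-1],"turn":0,"jaw":30},
  {"xyz":[0,-0.1,-3],"turn":0,"jaw":30},
  {"xyz":[0,-0.1,-5],"turn":0,"jaw":30},
])

```text
clock: 8.9
position: [0.4393, 0.2199, 0.2107]
ee_rot: [0.006, 3.137, -0.018]
force: [0.1, -0.5, -0.1]
width: 0.859
```

Request:
arm_command([
  {"xyz":[0,0,-3],"turn":0,"jaw":30},
  {"xyz":[0,0,-6],"turn":0,"jaw":30},
  {"xyz":[0,0,-9],"turn":0,"jaw":30},
  {"xyz":[0,0,-11],"turn":0,"jaw":30},
  {"xyz":[0,0,-12],"turn":0,"jaw":30},
])

```text
clock: 9.32
position: [0.4392, 0.2223, 0.3343]
ee_rot: [0.005, 3.133, -0.015]
force: [0.5, 0.3, -0.3]
width: 0.879
```

Request:
arm_command([
  {"xyz":[0,-3,0],"turn":0,"jaw":30},
  {"xyz":[0,-6.5,0],"turn":0,"jaw":30},
  {"xyz":[0,-10,0],"turn":0,"jaw":30},
  {"xyz":[0,-13,0],"turn":0,"jaw":30},
  {"xyz":[0,-15,0],"turn":0,"jaw":30},
])

```text
clock: 9.73
position: [0.4382, 0.0689, 0.3353]
ee_rot: [0.01, 3.134, -0.017]
force: [0.8, -0.6, 0.0]
width: 0.88
```

```bash
python3 -c "
from h import *
go(.44,.22,.30,90)
d=snap('side','side10');crop('side10',80,60,230,240,3,'cs10')
snap('top','top10')"
```

```text
clock 9.73 pos [0.4382 0.0689 0.3353] yaw 89.6 F [ 0.8 -0.6  0. ] w 0.88 zaxis [ 0.008 -0.011 -1.   ] j7 1.2
delta cm [-0.06 15.15  3.37] turn -0.4
```

View pics/side10.png

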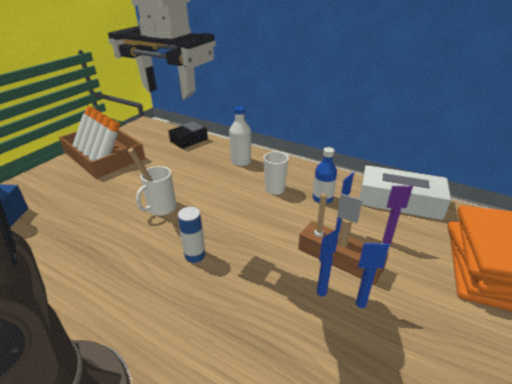

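View pics/cs10.png

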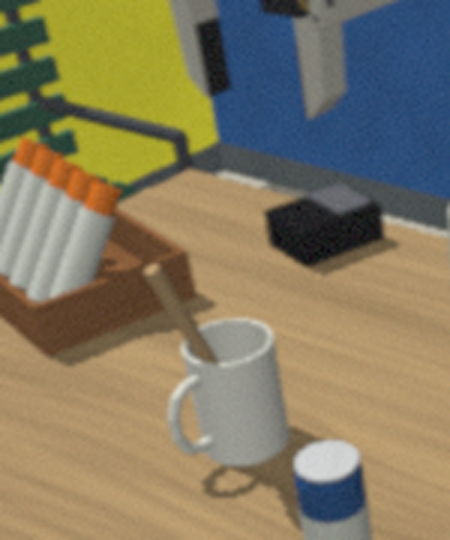

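View pics/top10.png

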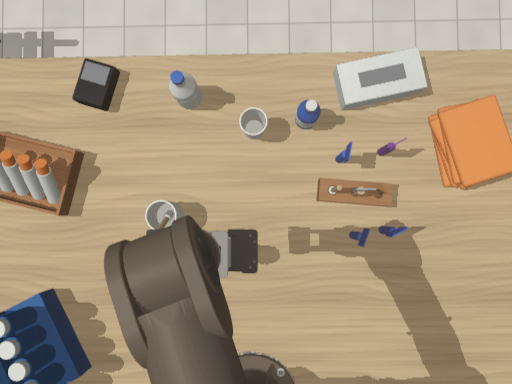

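The side view shows the brush leaning over the rim on the handle side, its end at crop (152,270). The mug is upright and the two stand tools are in place. I'll check the lean direction in numbers.

```bash
python3 -c "
from h import *
d=load('side10')
for x,y in((152,271),(165,290),(180,315),(195,340),(205,355)):
  print(pt(d,round(80+x/3-.3),round(60+y/3-.3)).round(4))
s=load('side6')
import cv2
a=d['frame'][160:220,135:180].astype(int);b=load('side0')['frame'][160:220,135:180].astype(int)
print('mug diff',abs(a-b)[15:].mean())
print(proj(d,[.4986,.2203,.11]))
"
```

```text
[0.4351 0.2195 0.2095]
[0.4418 0.2151 0.1913]
[0.4507 0.2155 0.1616]
[0.4597 0.2145 0.1339]
[0.4661 0.215  0.1151]
mug diff 3.333827160493827
(np.float64(155.70560733489458), np.float64(173.3707442491297))
```

Request:
arm_command([
  {"xyz":[0,0,0],"turn":0,"jaw":30},
  {"xyz":[0,0,0],"turn":0,"jaw":30},
  {"xyz":[0,0,0],"turn":0,"jaw":30},
  {"xyz":[0,0,0],"turn":0,"jaw":30},
  {"xyz":[0,0,0],"turn":0,"jaw":30},
])

```text
clock: 10.25
position: [0.4385, 0.069, 0.3352]
ee_rot: [0.012, 3.134, -0.017]
force: [0.2, -0.3, -1.0]
width: 0.884
```

```bash
python3 -c "
from h import *
d=snap('side','side11');e=load('side10')
print(abs(d['frame'].astype(int)-e['frame'])[120:220,110:200].mean())
print(pt(d,130,150).round(4), observe()['dq'].round(3))
"
```

```text
2.311703703703704
[0.4334 0.2174 0.2108] [ 0.004 -0.     0.006  0.003  0.001 -0.001  0.001]
```

```bash
python3 -c "
from cell import sign_off
print(sign_off())"
```

```text
the job is handed in; nothing more can be done
None
```

The long brush is in the tall mug, bristles down, leaning against the rim on the handle side. I handed the job in at about 10.3 s on the robot's clock.

I gripped the brush near its top, lifted it out of the stand and carried it over to the mug. I lowered it until the bristles touched the mug floor. Still holding it lightly, I moved the hand towards the handle until the brush reached the rim. Then I let go and moved the arm clear.

**Last checks**
- **Lean:** depth readings give a lean of about 19° straight towards the mug's handle. The brush axis is about 28 mm from the mug's centre at rim height, which fits contact with the rim.
- **Stability:** pictures taken before and after a half-second wait showed the brush at rest.
- **Surroundings:** in the pictures the mug was upright where it started. The short brush, the scraper and the look-alikes also stood where they were.
- **Forces:** the highest reading reported was about 5 N, while the brush pressed on the mug floor.

No check failed. I judged that the bristles were at the bottom from the arm's height and the contact force, because the cameras could not see it clearly.

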